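# Part the jammed screening cans and rack them by size

### The arm

A 6-joint arm with a two-finger parallel gripper is mounted at the origin on the work surface. World frame = base frame: x ahead of the robot, y to its left, z up, the work surface at z = 0. Lengths are in m, angles in rad, forces in N, time in s.
With the tool pointing down it reaches from about 0.3 to 0.75 m from the base axis. Payload 8.5 kg.
Tool frame: the origin (TCP) lies midway between the tips of the shut fingers; the grasp point (between the pads) lies 19 mm behind it; z points along the fingers, y is the line along which they close (so a half turn about z gives the same grasp; the last joint's range is limited). The gripper opens to 88 mm and grips with 3 to 60 N. Pads are 18 mm wide; open, the fingers measure 123 mm over their backs; the gripper's body (75 mm by 187 mm) begins 45 mm behind the grasp point.
Start: joints at [-1.316, 0.381, 1.297, -0, 1.464, -0.215], TCP at [0.249, -0.49, 0.239] pointing down, gripper open.
Joint ranges: [-3.11, 3.11], [-0.89, 2.33], [0.22, 2.48], [-1.42, 4.56], [0.17, 2.85], [-2.88, 2.88]. Speed limits (rad/s): [2.39, 2.39, 3.14, 3.14, 3.14, 3.14].

### API

Orientations are given as a unit quaternion [w, x, y, z].
In Python, from rig import get_obs, capture, get_calibration, job_done gives the robot as it stands.
- The arm moves only by the tool apply_moves, never from a script. Its arguments are lists of equal length, an entry for each row: "delta_pos": the shift along the tool's x, y, z in mm, a list of three; "turn": the turn, a rotation vector about the tool's x, y, z in rad, a list of three; "gripper": the closure, from 0 (fully open) to 1 (shut). In form: {"delta_pos": [[dx, dy, dz], ...], "turn": [[wx, wy, wz], ...], "gripper": [gripper, ...]}. A call has 1 to 12 rows; each row shifts and turns the commanded pose from where the row before left it, along the tool's axes as they then stand; what a row does not reach is not made up. A row lasts 1/10 s, in which the tool goes at most 50 mm and 8.59 degrees, less where a joint would pass 70% of its speed; a pose out of reach is approached as far as the arm can. A call is refused whole if a number of a shift passes 50 or a number of a turn 0.15, either way. A call with a gripper value outside its range is refused whole. The fingers move at their own pace and stop on an object; "squeeze" is the grip in N (left out, the last holds). Time passes only in rows, so rows that do not move let the fingers close. It gives the time, the measured TCP pose, the force, the opening and the grip force at its end, in the units of the state.
- get_obs(): the state, without advancing time (a new reading comes with each control period).
- capture(name): name is "side" or "top"; returns (picture, depth): 420x560x3 uint8, blue, green, red; 420x560 float32, m along the optical axis (not along the pixel's ray), 0 where there is no reading.
- get_calibration(name): a dict with "mtx" (3x3 intrinsics, pixels), "world_to_cam" (4x4, takes a point from world to camera coordinates). Camera axes: x right, y down, z forward; pixel columns grow to the right and rows downward; lengths in m; the calibration is good to about 2 mm. A picture is of the moment at which its call begins. get_calibration takes no time and is no camera call.
- job_done(): hands the job in; it is judged then, once.
The state is a dict: "t": time; "joint_positions": joint angles; "qvel": joint speeds; "effort": joint torques, N m; "eef_pos": TCP position; "eef_rot": TCP orientation; "wrist_force": force on the tool from outside, world axes, zero at the start; "ft_torque": the same for the moment, N m; "gripper_width": finger opening in m; "finger_force": force on a finger pad.
Only numpy, scipy, OpenCV 4.12 (cv2) and the standard library are available. Lean on these libraries where they do the work, as an engineer would, in place of code of your own. Each camera call takes 0.05 s, during which the arm holds its last target. There are 200 camera calls.

### The job

The three steel screening cans are stuck tight inside one another: working from the inside out, draw each can out of the next, leaving the outer ones standing on the bench meanwhile, and put each can in the sloping cradle of its own size, small, middle and large. Lower every can square and flat onto the cradle's sloping floor, between its side guides with the mouth outward, before letting go, and leave the other things on the bench where they are.

Things in the scene. Friction and masses are not known exactly. Their poses are not given: they have to be found in the camera images.
- can_small: small screening can: open-topped oblong steel box, painted green, 80 mm long (x), 38 mm wide (y), 60 mm high (z, from closed bottom to open mouth), walls 3 mm, about 0.32 kg. Origin: centre of its underside. Starts upright inside the middle can, sides parallel, its top 28 mm above that can's rim; take it across its width by that band.
- can_middle: middle screening can: open-topped oblong steel box, painted blue, 92 mm long (x), 52 mm wide (y), 70 mm high (z, from closed bottom to open mouth), walls 3 mm, about 0.5 kg. Origin: centre of its underside. Starts upright inside the large can, sides parallel, its top 28 mm above that can's rim.
- can_large: large screening can: open-topped oblong steel box, painted grey, 104 mm long (x), 66 mm wide (y), 80 mm high (z, from closed bottom to open mouth), walls 3 mm, about 0.85 kg. Origin: centre of its underside. Starts upright on the bench with the other two inside; the nest's top is 136 mm above the bench. Only its weight holds it down.
- can_middle_rim (a point): centre of the middle can's mouth, in its rim plane. Two copper strips of spring fingers just inside the long walls squeeze the small can (about 4.6 N a side): drawing it straight out takes 4.5 to 7 N besides its weight. The small can stands on 10 mm wide ledges at the short ends, 38 mm above this can's underside, so sits 32 mm deep.
- can_large_rim (a point): centre of the large can's mouth, in its rim plane. Two copper strips of spring fingers just inside the long walls squeeze the middle can (about 4.6 N a side): drawing it straight out takes 4.5 to 7 N besides its weight. The middle can stands on 10 mm wide ledges at the short ends, 38 mm above this can's underside, so sits 42 mm deep.
- cradle_small: sloping white cradle for the small can: floor 126 x 96 mm, two aluminium guides 46 mm apart (12 mm high, 110 long). Origin: centre of the floor's top face, 72 mm above the bench; x up the slope, away from the robot, y across, z square out of the floor, 30 degrees from vertical towards the robot. Stop lip (18 mm high) at the low end, inner face at x = -59 mm. Can's length goes along x, either way round. Fixed.
- cradle_middle: sloping white cradle for the middle can: floor 126 x 96 mm, two aluminium guides 60 mm apart (12 mm high, 110 long). Origin: centre of the floor's top face, 72 mm above the bench; x up the slope, away from the robot, y across, z square out of the floor, 30 degrees from vertical towards the robot. Stop lip (18 mm high) at the low end, inner face at x = -59 mm. Can's length goes along x, either way round. Fixed.
- cradle_large: sloping white cradle for the large can: floor 126 x 96 mm, two aluminium guides 74 mm apart (12 mm high, 110 long). Origin: centre of the floor's top face, 72 mm above the bench; x up the slope, away from the robot, y across, z square out of the floor, 30 degrees from vertical towards the robot. Stop lip (18 mm high) at the low end, inner face at x = -59 mm. Can's length goes along x, either way round. Fixed.
- stand: dark steel rail, 325 mm long (y), 110 mm wide, fixed to the bench; it carries the three cradles side by side, 104 mm apart, in any order. Origin: centre of its underside; x away from the robot.
- solvent_bottle: white solvent bottle with red cap, 60 mm across, 200 mm high, loose, by one end of the nest. Origin at the centre of its underside; a bystander, to be left where it is.
- solder_reel: solder reel standing on its flange, 60 mm across, 46 mm high, loose, by the other end of the nest. Origin at the centre of its underside; a bystander, to be left where it is.
- multimeter: yellow handheld multimeter lying flat, 180 mm long (x) by 85 mm wide (y) by 48 mm high with its knob, loose, beside the nest. Origin at the centre of its underside; a bystander, to be left where it is.
- aerosol: small red spray can with white cap and white band, 48 mm across, 115 mm high, loose, between the nest and the stand. Origin at the centre of its underside; a bystander, to be left where it is.
- mug: blue mug, 78 mm across without its handle, 92 mm high, loose, beyond the stand's other end. Origin at the centre of its underside; a bystander, to be left where it is.
- transformer: small mains transformer with copper winding, 76 x 90 mm, 64 mm high, loose, in front of the stand. Origin at the centre of its underside; a bystander, to be left where it is.
- screwdriver: orange-handled screwdriver lying on the bench in front of the stand, 190 mm long (along its x, handle to -x), 26 mm high, loose. Origin under the middle of its length; a bystander, to be left where it is.
There are look-alikes about, which are no part of the job. Leave any red look-alike of the can_large alone.

How it is judged:
By the outcome, as a careful person would: the job done as asked, in the order asked, and still so for the second after the job is handed in, with the robot touching nothing.
It also fails if it takes over 72 s, if anything falls off the work surface, if the arm or the gripper's body presses on something with over 40 N, if the wrist force passes 120 N, or if a joint passes its speed limit or range.

## Working session

There is one attempt and no reset: what is moved stays moved. The work goes in short steps, Python scripts to look and compute and a tool call to move; the robot and the scene stay as the last step left them, time stands still between calls to the robot, and variables do not carry over. Pictures are saved under pics/ and viewed, at most 10 in all, crops included, and the job is handed in when it is done.

Besides the shell and the picture viewer there is one more tool, called after "Emit:" by a JSON object that holds its "api" and its "payload", one argument or row to a line. apply_moves: Moves the arm, as the interface text tells. Its arguments: {"type":"object","properties":{"delta_pos":{"type":"array","items":{"type":"array","items":{"type":"number"}}},"turn":{"type":"array","items":{"type":"array","items":{"type":"number"}}},"gripper":{"type":"array","items":{"type":"number"}},"squeeze":{"type":"number"}},"required":["delta_pos","turn","gripper"]}

```bash
ls; mkdir -p pics; python3 - <<'E'
from rig import *
import cv2,numpy as np
for n in("top","side"):
    p,d=capture(n); cv2.imwrite(f"pics/{n}0.png",p); np.save(f"{n}0.npy",d)
    c=get_calibration(n); print(n,np.round(c["mtx"],1).tolist(),np.round(c["world_to_cam"],3).tolist())
o=get_obs();print(o)
E
```

```text
pics
top [[429.8, 0.0, 273.9], [0.0, 429.8, 206.3], [0.0, 0.0, 1.0]] [[-0.018, -1.0, -0.008, 0.067], [-0.992, 0.019, -0.128, 0.534], [0.128, 0.006, -0.992, 1.105], [0.0, 0.0, 0.0, 1.0]]
side [[492.5, 0.0, 278.2], [0.0, 492.5, 212.6], [0.0, 0.0, 1.0]] [[0.969, -0.246, 0.002, -0.485], [-0.148, -0.589, -0.794, 0.185], [0.196, 0.77, -0.607, 1.345], [0.0, 0.0, 0.0, 1.0]]
{'t': 0.1, 'joint_positions': array([-1.31632158e+00,  3.81129881e-01,  1.29810670e+00,  7.43123701e-06,
        1.46361958e+00, -2.15286301e-01]), 'qvel': array([ 0.00168582, -0.00152332, -0.00293792, -0.00231148,  0.00076167,
       -0.00052111]), 'effort': array([ 4.61809861e-03, -4.38655150e+01, -2.24911398e+01,  7.15338229e-02,
        3.42035084e-02, -7.37976575e-05]), 'eef_pos': array([ 0.24891592, -0.49018556,  0.23822524]), 'eef_rot': array([-6.31703614e-04,  9.72542053e-01,  2.32726356e-01, -8.68456955e-06]), 'wrist_force': array([ 0.50863257, -0.19069232,  0.21364419]), 'ft_torque': array([-0.00279773,  0.04950664, -0.01479851]), 'finger_force': 0.0, 'gripper_width': 0.08806762404732243}
```

View pics/top0.png

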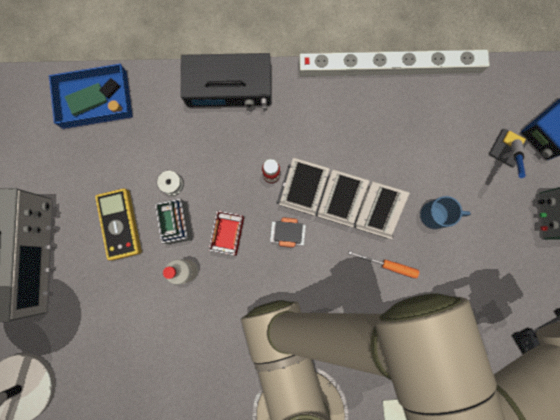

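View pics/side0.png

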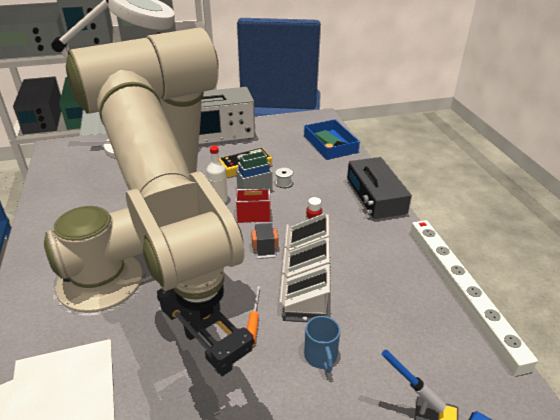

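```bash
cat > h.py <<'E'
import numpy as np,cv2
from rig import *
def w2c(n): c=get_calibration(n); return np.array(c["mtx"]),np.array(c["world_to_cam"])
def cloud(n,d):
    K,T=w2c(n); v,u=np.mgrid[:d.shape[0],:d.shape[1]]
    P=np.stack([(u-K[0,2])/K[0,0]*d,(v-K[1,2])/K[1,1]*d,d],-1)
    return (P-T[:3,3])@T[:3,:3]
def ray(n,uv,z):
    K,T=w2c(n); R=T[:3,:3]; c=-R.T@T[:3,3]
    uv=np.atleast_2d(uv).astype(float)
    r=np.c_[(uv-K[:2,2])/K[0,0],np.ones(len(uv))]@R
    return c+r*((z-c[2])/r[:,2])[:,None]
E
python3 - <<'E'
from h import *
p=cv2.imread("pics/top0.png"); d=np.load("top0.npy"); C=cloud("top",d)
a=cv2.resize(p[160:280,140:260],(400,400),interpolation=2); b=cv2.resize(p[140:260,275:415],(467,400),interpolation=2)
cv2.imwrite("pics/crop1.png",cv2.resize(np.hstack([a,b]),(800,369)))
def rep(name,m):
    q=C[m]; r=cv2.minAreaRect((q[:,:2]*1000).astype(np.float32)); print(name,m.sum(),"z",np.round(np.percentile(q[:,2],[5,50,95]),3),"rect",np.round(r,1) if 0 else [np.round(x,1) for x in r])
def box(u0,u1,v0,v1):
    m=np.zeros(d.shape,bool); m[v0:v1,u0:u1]=1; return m&(d>0)
n=box(150,195,192,252)
Z=C[...,2]
rep("nest top",n&(Z>.125)&(Z<.15)); rep("nest mid rim",n&(Z>.10)&(Z<.115)); rep("large rim",n&(Z>.072)&(Z<.088))
rep("nest>.1",n&(Z>.1));rep("nest>.07",n&(Z>.07))
hsv=cv2.cvtColor(p,cv2.COLOR_BGR2HSV)
w=box(275,415,150,245)&(Z>.03)
wh=w&(hsv[...,2]>140)
rep("cradles",w); 
print("bottle",C[265:285,160:192][Z[265:285,160:192]>.05].mean(0))
for nm,b in (("bottle",box(158,192,255,287)),("reel",box(155,182,168,195)),("meter",box(94,140,185,262)),("aero",box(258,283,155,185)),("red",box(205,245,208,258)),("trafo",box(268,308,215,250)),("mug",box(415,475,192,232))):
    rep(nm,b&(Z>.012))
print("bench z",np.median(Z[300:320,100:200]))
E
```

```text
nest top 188 z [0.127 0.134 0.139] rect [array([499. , 320.6]), array([80.4, 39.2]), np.float64(9.5)]
nest mid rim 227 z [0.101 0.107 0.114] rect [array([498.7, 320.9]), array([92.5, 53.2]), np.float64(9.6)]
large rim 396 z [0.074 0.079 0.087] rect [array([498.6, 320.9]), array([103.8,  66.3]), np.float64(10.2)]
nest>.1 493 z [0.102 0.118 0.137] rect [array([498.7, 320.9]), array([92.5, 53.2]), np.float64(9.6)]
nest>.07 1059 z [0.074 0.097 0.136] rect [array([498.6, 320.9]), array([103.8,  66.3]), np.float64(10.2)]
cradles 6323 z [0.045 0.068 0.1  ] rect [array([ 539.3, -112.6]), array([333.4, 215.1]), np.float64(89.0)]
bottle [0.36638637 0.28334205 0.15159326]
bottle 606 z [0.08  0.135 0.2  ] rect [array([370.9, 291.3]), array([59.8, 55. ]), np.float64(8.6)]
reel 416 z [0.041 0.045 0.048] rect [array([605.8, 336.7]), array([59.8, 57.8]), np.float64(88.0)]
meter 2331 z [0.026 0.04  0.045] rect [array([497. , 475.7]), array([180.2,  87.1]), np.float64(12.2)]
aero 351 z [0.032 0.099 0.116] rect [array([623.7,  65.1]), array([46.5, 42. ]), np.float64(89.9)]
red 631 z [0.021 0.057 0.082] rect [array([465.9, 182.9]), array([ 66.5, 103.8]), np.float64(78.1)]
trafo 720 z [0.051 0.062 0.066] rect [array([465.9,  22.9]), array([71.8, 76.2]), np.float64(83.0)]
mug 845 z [0.019 0.062 0.092] rect [array([ 513.9, -386. ]), array([ 76.5, 105.6]), np.float64(24.6)]
bench z -0.001248138861410785
```

View pics/crop1.png

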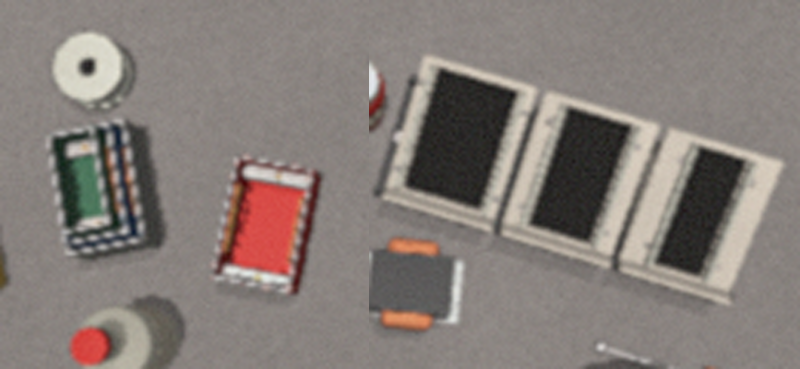

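```bash
python3 - <<'E'
from h import *
p=cv2.imread("pics/top0.png"); d=np.load("top0.npy"); C=cloud("top",d); Z=C[...,2]
hsv=cv2.cvtColor(p,cv2.COLOR_BGR2HSV)
dark=((hsv[...,2]<75)&(d>0)).astype(np.uint8)
roi=np.zeros_like(dark); roi[150:245,280:412]=1
dark=cv2.morphologyEx(dark*roi,cv2.MORPH_OPEN,np.ones((5,5)))
n,l,s,c=cv2.connectedComponentsWithStats(dark)
fr=[]
for i in range(1,n):
    if s[i,4]<200: continue
    m=cv2.erode((l==i).astype(np.uint8),np.ones((3,3)))>0
    q=C[m]; A=np.c_[q[:,:2],np.ones(len(q))]; k=np.linalg.lstsq(A,q[:,2],rcond=None)[0]
    nn=np.r_[-k[:2],1]; nn/=np.linalg.norm(nn)
    print("blob",np.round(c[i],1),s[i,4],"centroid",np.round(q.mean(0),4),"n",np.round(nn,3),"tilt",np.degrees(np.arccos(nn[2])).round(1),"slopeaz",np.degrees(np.arctan2(k[1],k[0])).round(1))
    fr.append((q.mean(0),nn))
fr.sort(key=lambda a:-a[0][1])
cs=np.array([f[0] for f in fr]); print("spacing",np.linalg.norm(np.diff(cs,axis=0),axis=1))
v=cs[0]-cs[-1]; az=np.degrees(np.arctan2(v[1],v[0])); print("row az-90",az-90)
yaw=np.radians(az-90)
t=np.radians(30); cx=np.array([np.cos(yaw),np.sin(yaw)])
X=np.r_[cx*np.cos(t),np.sin(t)]; N=np.r_[-cx*np.sin(t),np.cos(t)]; Y=np.cross(N,X)
for o,_ in fr:
    q=C[150:245,275:415].reshape(-1,3); L=(q-o)@np.c_[X,Y,N]
    f=(abs(L[:,1])<46)&(abs(L[:,1])<.046)&(abs(L[:,2])<.03)&(abs(L[:,0])<.09)
    g=L[f]; fl=g[abs(g[:,2])<.006]; lip=g[(g[:,2]>.010)&(g[:,0]<-.04)]
    gd=g[(g[:,2]>.006)&(abs(g[:,0])<.045)]
    pp=np.percentile
    print("floor x",pp(fl[:,0],[0.5,2,98,99.5]).round(4),"lip x",pp(lip[:,0],[2,50,98]).round(4),"lip z",pp(lip[:,2],[50,95]).round(4),"guides y-",pp(gd[gd[:,1]<0,1],[2,50,98]).round(4) ,"y+",pp(gd[gd[:,1]>0,1],[2,50,98]).round(4),"floor z",np.median(fl[:,2]).round(4))
    # dark mask extent in cradle frame
    D=(C[dark>0]-o)@np.c_[X,Y,N]; D=D[(abs(D[:,1])<.05)]
    print("  dark y",pp(D[:,1],[3,97]).round(4),"x",pp(D[:,0],[1,99]).round(4))
E
```

```text
blob [304.  184.9] 952 centroid [ 0.5847 -0.0218  0.0723] n [-0.478  0.151  0.866] tilt 30.1 slopeaz -17.6
blob [343.1 196.3] 766 centroid [ 0.5528 -0.121   0.0726] n [-0.473  0.153  0.868] tilt 29.8 slopeaz -18.0
blob [382.2 208.9] 549 centroid [ 0.5182 -0.2197  0.0718] n [-0.482  0.134  0.866] tilt 30.0 slopeaz -15.5
spacing [0.10420853 0.10459287]
row az-90 -18.59436310708044
floor x [-0.0621 -0.0609  0.0595  0.0608] lip x [-0.0894 -0.0619 -0.0422] lip z [0.016 0.027] guides y- [-0.0402 -0.0379 -0.0362] y+ [0.0377 0.0397 0.0415] floor z -0.0001
  dark y [-0.03    0.0303] x [-0.0525  0.051 ]
floor x [-0.0629 -0.0617  0.059   0.0602] lip x [-0.0666 -0.0627 -0.0419] lip z [0.0159 0.0193] guides y- [-0.0328 -0.0307 -0.0284] y+ [0.0309 0.0331 0.0352] floor z -0.0001
  dark y [-0.0238  0.0239] x [-0.0526  0.0503]
floor x [-0.0609 -0.0597  0.0608  0.0625] lip x [-0.0643 -0.0603 -0.0422] lip z [0.0158 0.0196] guides y- [-0.0254 -0.0228 -0.0206] y+ [0.0244 0.0272 0.029 ] floor z -0.0003
  dark y [-0.0172  0.0176] x [-0.0506  0.0534]
```

Emit:
{"api": "apply_moves", "payload": {
  "delta_pos": [
    [0, 0, -20],
    [0, 0, 0]
  ],
  "turn": [
    [0, 0, 0.15],
    [0, 0, 0.15]
  ],
  "gripper": [0, 0],
  "squeeze": 45
}}

```text
t: 0.3
eef_pos: [0.2492, -0.4909, 0.2604]
eef_rot: [0.001, 0.997, 0.082, 0.0]
wrist_force: [0.5, -0.4, 0.7]
gripper_width: 0.0879
finger_force: 0.0
```

Emit:
{"api": "apply_moves", "payload": {
  "delta_pos": [
    [19, -38, 0],
    [19, -38, 0],
    [19, -38, 0],
    [19, -38, 0],
    [19, -38, 0],
    [19, -38, 0],
    [19, -38, 0],
    [19, -38, 0],
    [19, -38, 0],
    [19, -38, 0],
    [19, -38, 0],
    [19, -38, 0]
  ],
  "turn": [
    [0, 0, 0],
    [0, 0, 0],
    [0, 0, 0],
    [0, 0, 0],
    [0, 0, 0],
    [0, 0, 0],
    [0, 0, 0],
    [0, 0, 0],
    [0, 0, 0],
    [0, 0, 0],
    [0, 0, 0],
    [0, 0, 0]
  ],
  "gripper": [0.25, 0.25, 0.25, 0.25, 0.25, 0.25, 0.25, 0.25, 0.25, 0.25, 0.25, 0.25]
}}

```text
t: 1.5
eef_pos: [0.3966, -0.0006, 0.2587]
eef_rot: [0.0, 0.996, 0.085, -0.0]
wrist_force: [0.5, -0.6, 0.8]
gripper_width: 0.0662
finger_force: 0.0
```

Emit:
{"api": "apply_moves", "payload": {
  "delta_pos": [
    [19, -38, 0],
    [19, -38, 0],
    [19, -38, 0],
    [19, -38, 0],
    [19, -38, 0],
    [19, -38, 0],
    [19, -38, 0],
    [19, -38, 0],
    [0, 0, 0]
  ],
  "turn": [
    [0, 0, 0],
    [0, 0, 0],
    [0, 0, 0],
    [0, 0, 0],
    [0, 0, 0],
    [0, 0, 0],
    [0, 0, 0],
    [0, 0, 0],
    [0, 0, 0]
  ],
  "gripper": [0.25, 0.25, 0.25, 0.25, 0.25, 0.25, 0.25, 0.25, 0.25]
}}

```text
t: 2.4
eef_pos: [0.4953, 0.3265, 0.2573]
eef_rot: [-0.0, 0.996, 0.087, -0.001]
wrist_force: [-0.6, -0.1, -0.8]
gripper_width: 0.0663
finger_force: 0.0
```

```bash
cat > plan.py <<'E'
# usage: plan.py x y z(mm, grasp/TCP) yaw tilt : deltas in tool axes from the present pose; tilt leans the tool as the cradles need
import sys
from h import *
from scipy.spatial.transform import Rotation as R
def rot(yaw,tilt):
    return R.from_euler('z',yaw,degrees=True)*R.from_euler('y',-tilt,degrees=True)*R.from_euler('x',180,degrees=True)
o=get_obs(); q=o["eef_rot"]; Rc=R.from_quat([q[1],q[2],q[3],q[0]])
a=list(map(float,sys.argv[1:])); p=np.array(a[:3]); Rt=rot(*a[3:5])
dw=p-o["eef_pos"]*1000
print("t",round(o["t"],2),"pos",(o["eef_pos"]*1000).round(1),"dworld",dw.round(1),"tool",Rc.inv().apply(dw).round(1),"in target axes",Rt.inv().apply(dw).round(1),"turn",(Rc.inv()*Rt).as_rotvec().round(4),"F",o["wrist_force"].round(1),"T",o["ft_torque"].round(2),"j",o["joint_positions"].round(2),"w",round(o["gripper_width"]*1000,1))
E
python3 plan.py 498.8 320.8 110 9.7 0
```

```text
t 2.4 pos [495.3 326.5 257.3] dworld [   3.5   -5.7 -147.3] tool [  2.7   6.3 147.3] in target axes [  2.5   6.2 147.3] turn [-0.0005  0.0014  0.0043] F [-0.6 -0.1 -0.8] T [-0.02  0.08  0.02] j [0.38 0.45 1.14 0.   1.56 1.78] w 66.3
```

Emit:
{"api": "apply_moves", "payload": {
  "delta_pos": [
    [2.5, 6, 30],
    [0, 0, 30],
    [0, 0, 30],
    [0, 0, 30],
    [0, 0, 16],
    [0, 0, 0],
    [0, 0, 0]
  ],
  "turn": [
    [0, 0, 0.004],
    [0, 0, 0],
    [0, 0, 0],
    [0, 0, 0],
    [0, 0, 0],
    [0, 0, 0],
    [0, 0, 0]
  ],
  "gripper": [0.25, 0.25, 0.25, 0.25, 0.25, 0.25, 0.25]
}}

```text
t: 3.1
eef_pos: [0.4988, 0.3171, 0.1233]
eef_rot: [-0.0, 0.997, 0.083, 0.0]
wrist_force: [-0.1, 0.2, 0.6]
gripper_width: 0.066
finger_force: 0.0
```

```bash
python3 plan.py 498.8 320.8 111 9.7 0
```

```text
t 3.1 pos [498.8 317.1 123.3] dworld [  0.    3.7 -12.3] tool [ 0.6 -3.7 12.3] in target axes [ 0.7 -3.7 12.3] turn [ 0.     -0.0003 -0.0039] F [-0.1  0.2  0.6] T [0.06 0.04 0.03] j [ 0.37  0.55  1.36 -0.    1.23  1.77] w 66.0
```

Emit:
{"api": "apply_moves", "payload": {
  "delta_pos": [
    [0, 0, 0],
    [0.5, -3.7, 6],
    [0, 0, 6],
    [0, 0, 0],
    [0, 0, 0]
  ],
  "turn": [
    [0, 0, 0],
    [0, 0, -0.004],
    [0, 0, 0],
    [0, 0, 0],
    [0, 0, 0]
  ],
  "gripper": [0.25, 0.25, 0.25, 0.25, 0.25]
}}

```text
t: 3.6
eef_pos: [0.4984, 0.3211, 0.1106]
eef_rot: [0.0, 0.996, 0.085, -0.0]
wrist_force: [0.1, 0.4, 0.5]
gripper_width: 0.0661
finger_force: 0.0
```

```bash
python3 plan.py 498.8 320.8 111 9.7 0
```

```text
t 3.6 pos [498.4 321.1 110.6] dworld [ 0.4 -0.3  0.4] tool [ 0.4  0.4 -0.4] in target axes [ 0.4  0.4 -0.4] turn [0.0001 0.0004 0.0006] F [0.1 0.4 0.5] T [ 0.07 -0.01 -0.04] j [ 0.37  0.57  1.36 -0.    1.21  1.77] w 66.1
```

Emit:
{"api": "apply_moves", "payload": {
  "delta_pos": [
    [0, 0, 0],
    [0, 0, 0],
    [0, 0, 0],
    [0, 0, 0],
    [0, 0, 0],
    [0, 0, 0],
    [0, 0, 0],
    [0, 0, 0]
  ],
  "turn": [
    [0, 0, 0],
    [0, 0, 0],
    [0, 0, 0],
    [0, 0, 0],
    [0, 0, 0],
    [0, 0, 0],
    [0, 0, 0],
    [0, 0, 0]
  ],
  "gripper": [0.5, 0.55, 0.6, 0.7, 0.7, 0.7, 0.7, 0.7],
  "squeeze": 40
}}

```text
t: 4.4
eef_pos: [0.4985, 0.3211, 0.1109]
eef_rot: [0.0, 0.996, 0.085, 0.0]
wrist_force: [0.6, -1.9, 1.6]
gripper_width: 0.0375
finger_force: 40.0
```

```bash
python3 plan.py 498.8 320.8 111 9.7 0
```

```text
t 4.4 pos [498.5 321.1 110.9] dworld [ 0.3 -0.3  0.1] tool [ 0.2  0.3 -0.1] in target axes [ 0.2  0.3 -0.1] turn [ 0.0001 -0.0002  0.0005] F [ 0.6 -1.9  1.6] T [-0.24  0.04  0.08] j [ 0.37  0.57  1.36 -0.    1.21  1.77] w 37.5
```

Gripped at 38 mm. Draw straight up, slowly at first.

Emit:
{"api": "apply_moves", "payload": {
  "delta_pos": [
    [0, 0, -2],
    [0, 0, -4],
    [0, 0, -5],
    [0, 0, -5],
    [0, 0, -5],
    [0, 0, -5],
    [0, 0, -5],
    [0, 0, -5],
    [0, 0, -6],
    [0, 0, -8],
    [0, 0, -5],
    [0, 0, 0]
  ],
  "turn": [
    [0, 0, 0],
    [0, 0, 0],
    [0, 0, 0],
    [0, 0, 0],
    [0, 0, 0],
    [0, 0, 0],
    [0, 0, 0],
    [0, 0, 0],
    [0, 0, 0],
    [0, 0, 0],
    [0, 0, 0],
    [0, 0, 0]
  ],
  "gripper": [0.7, 0.7, 0.7, 0.7, 0.7, 0.7, 0.7, 0.7, 0.7, 0.7, 0.7, 0.7]
}}

```text
t: 5.6
eef_pos: [0.4988, 0.3213, 0.1668]
eef_rot: [-0.0, 0.996, 0.085, 0.001]
wrist_force: [-0.5, -0.7, -3.6]
gripper_width: 0.0375
finger_force: 40.0
```

```bash
cat > nest.py <<'E'
import sys
from h import *
p,d=capture("top"); C=cloud("top",d); Z=C[...,2]
for nm,lo,hi in eval(sys.argv[1]):
    m=np.zeros(d.shape,bool); m[188:256,145:202]=1; m&=(Z>lo)&(Z<hi)&(d>0)
    # plus only near nest
    m&=(abs(C[...,0]-.499)<.075)&(abs(C[...,1]-.321)<.06)
    q=C[m]; r=cv2.minAreaRect((q[:,:2]*1000).astype(np.float32)); print(nm,m.sum(),np.median(q[:,2]).round(4),[np.round(x,1) for x in r])
E
python3 nest.py '[("mid",.1,.115),("large",.072,.088)]'; python3 plan.py 498.8 320.8 240 9.7 0
```

```text
mid 65 0.1064 [array([502. , 296.7]), array([90.5, 14. ]), np.float64(2.4)]
large 95 0.0782 [array([496.4, 300.6]), array([92.5, 28.6]), np.float64(9.0)]
t 5.65 pos [498.6 321.2 166.2] dworld [ 0.2 -0.4 73.8] tool [  0.2   0.4 -73.8] in target axes [  0.1   0.4 -73.8] turn [-0.0002 -0.0008  0.0005] F [-0.5 -0.4 -3.1] T [0.08 0.09 0.  ] j [0.37 0.51 1.29 0.   1.34 1.77] w 37.8
```

Emit:
{"api": "apply_moves", "payload": {
  "delta_pos": [
    [0, 0, -20],
    [0, 0, -35],
    [0, 0, -30],
    [0, 10, 0],
    [0, 30, 0],
    [-11, 40, 0],
    [-13, 41, 0],
    [-13, 41, 0],
    [-13, 41, 0],
    [-13, 41, 0],
    [-13, 41, 0],
    [-13, 41, 0]
  ],
  "turn": [
    [0, 0, 0],
    [0, 0, 0],
    [0, 0, 0],
    [0, 0, 0],
    [0, 0, 0],
    [0, 0, 0],
    [0, 0, 0],
    [0, 0, 0],
    [0, 0, 0],
    [0, 0, 0],
    [0, 0, 0],
    [0, 0, 0]
  ],
  "gripper": [0.7, 0.7, 0.7, 0.7, 0.7, 0.7, 0.7, 0.7, 0.7, 0.7, 0.7, 0.7]
}}

```text
t: 6.85
eef_pos: [0.4645, -0.0171, 0.2492]
eef_rot: [-0.0, 0.996, 0.085, -0.001]
wrist_force: [1.2, -0.3, -2.7]
gripper_width: 0.0374
finger_force: 40.0
```

Emit:
{"api": "apply_moves", "payload": {
  "delta_pos": [
    [-13, 41, 0],
    [-13, 41, 0],
    [-13, 41, 0],
    [-13, 36, 0],
    [0, 12, 0],
    [0, 0, 0],
    [0, 0, 0],
    [0, 0, 0],
    [0, 0, 0],
    [0, 0, 0]
  ],
  "turn": [
    [0, 0, 0],
    [0, 0, 0],
    [0, 0, 0],
    [0, 0, 0],
    [0, 0, 0],
    [0, 0, 0.12],
    [0, 0, 0.12],
    [0, 0, 0.12],
    [0, 0, 0.125],
    [0, 0, 0]
  ],
  "gripper": [0.7, 0.7, 0.7, 0.7, 0.7, 0.7, 0.7, 0.7, 0.7, 0.7]
}}

```text
t: 7.85
eef_pos: [0.4431, -0.192, 0.2496]
eef_rot: [-0.001, 0.988, -0.157, -0.001]
wrist_force: [-0.2, -0.4, -3.3]
gripper_width: 0.0378
finger_force: 40.0
```

```bash
python3 plan.py 442 -193 181 -18.1 30; python3 nest.py '[("mid",.1,.115),("large",.072,.088),("ledges/floor",.03,.07)]'
```

```text
t 7.85 pos [ 443.1 -192.   249.6] dworld [ -1.1  -1.  -68.6] tool [-0.6  1.4 68.6] in target axes [-34.9   1.3  59. ] turn [-7.000e-04  5.255e-01 -3.000e-04] F [-0.2 -0.4 -3.3] T [0.08 0.   0.02] j [-0.65  0.26  1.45  0.    1.44  1.23] w 37.8
mid 244 0.1059 [array([498.4, 321.3]), array([91.9, 53.1]), np.float64(10.2)]
large 328 0.0774 [array([498.8, 320.5]), array([103.9,  67.3]), np.float64(9.8)]
ledges/floor 508 0.0418 [array([498.9, 319.6]), array([104.2,  64.6]), np.float64(10.0)]
```

Emit:
{"api": "apply_moves", "payload": {
  "delta_pos": [
    [0, 0, 0],
    [0, 0, 0],
    [0, 0, 0],
    [0, 0, 0],
    [0, 0, 0],
    [0, 0, 0],
    [-18, 1, 29],
    [-17, 0, 28],
    [0, 0, 0],
    [0, 0, 0]
  ],
  "turn": [
    [0, 0.08, 0],
    [0, 0.11, 0],
    [0, 0.115, 0],
    [0, 0.11, 0],
    [0, 0.11, 0],
    [0, 0, 0],
    [0, 0, 0],
    [0, 0, 0],
    [0, 0, 0],
    [0, 0, 0]
  ],
  "gripper": [0.7, 0.7, 0.7, 0.7, 0.7, 0.7, 0.7, 0.7, 0.7, 0.7]
}}

```text
t: 8.9
eef_pos: [0.4422, -0.1932, 0.1844]
eef_rot: [0.04, 0.954, -0.151, 0.256]
wrist_force: [0.6, -0.3, -2.1]
gripper_width: 0.0378
finger_force: 40.0
```

```bash
python3 plan.py 442 -193 181 -18.1 30
python3 - <<'E'
from h import *
a,_=capture("side"); b,_=capture("top")
cv2.imwrite("pics/a1.png",np.hstack([cv2.resize(a[180:360,200:380],(400,400)),cv2.resize(b[120:260,300:440],(400,400))]))
E
```

```text
t 8.9 pos [ 442.2 -193.2  184.4] dworld [-0.2  0.2 -3.4] tool [-1.9 -0.1  2.8] in target axes [-1.9 -0.1  2.8] turn [-0.0012  0.      0.002 ] F [ 0.6 -0.3 -2.1] T [ 0.19  0.41 -0.02] j [-0.78  0.15  1.92  0.39  0.63  0.83] w 37.8
```

View pics/a1.png

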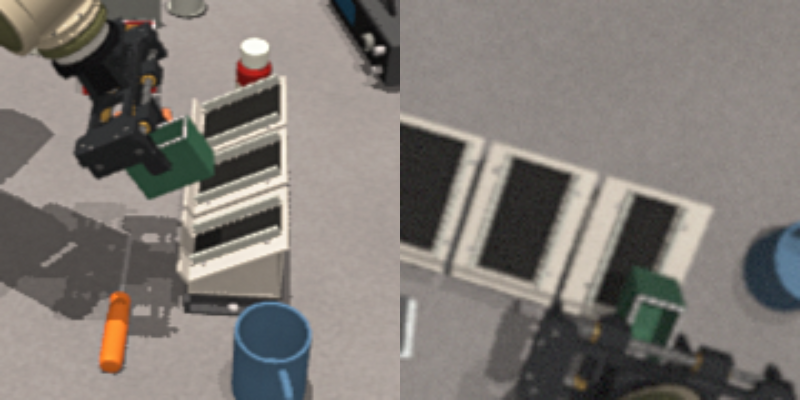

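Emit:
{"api": "apply_moves", "payload": {
  "delta_pos": [
    [-2, 0, 25],
    [0, 0, 30],
    [0, 0, 25],
    [0, 0, 14],
    [0, 0, 0],
    [0, 0, 0]
  ],
  "turn": [
    [0, 0, 0.002],
    [0, 0, 0],
    [0, 0, 0],
    [0, 0, 0],
    [0, 0, 0],
    [0, 0, 0]
  ],
  "gripper": [0.7, 0.7, 0.7, 0.7, 0.7, 0.7]
}}

```text
t: 9.6
eef_pos: [0.4852, -0.2073, 0.1027]
eef_rot: [0.041, 0.953, -0.152, 0.257]
wrist_force: [0.0, 0.1, -2.9]
gripper_width: 0.0377
finger_force: 40.0
```

```bash
cat > cr.py <<'E'
# usage: cr.py Ox Oy Oz : TCP in cradle frame (mm) and tool error there
import sys
from h import *
from plan import rot,R
E
python3 plan.py 489.7 -208.3 94.3 -18.1 30
```

```text
t 9.6 pos [ 485.2 -207.3  102.7] dworld [ 4.5 -1.  -8.4] tool [-0.3 -0.4  9.6] in target axes [-0.3 -0.4  9.6] turn [-0.0003 -0.003  -0.0005] F [ 0.   0.1 -2.9] T [0.15 0.5  0.01] j [-0.73  0.37  1.94  0.55  0.4   0.7 ] w 37.7
```

Emit:
{"api": "apply_moves", "payload": {
  "delta_pos": [
    [0, 0, 4],
    [0, 0, 3],
    [0, 0, 0.7],
    [0, 0, 0.7],
    [0, 0, 0]
  ],
  "turn": [
    [0, -0.003, 0],
    [0, 0, 0],
    [0, 0, 0],
    [0, 0, 0],
    [0, 0, 0]
  ],
  "gripper": [0.7, 0.7, 0.7, 0.7, 0.7]
}}

```text
t: 10.1
eef_pos: [0.4886, -0.2084, 0.0943]
eef_rot: [0.04, 0.954, -0.153, 0.255]
wrist_force: [-0.5, -0.1, -3.3]
gripper_width: 0.0371
finger_force: 40.0
```

```bash
python3 plan.py 489.7 -208.3 94.3 -18.1 30
```

```text
t 10.1 pos [ 488.6 -208.4   94.3] dworld [ 1.1  0.1 -0. ] tool [ 0.8 -0.4  0.5] in target axes [ 0.8 -0.4  0.5] turn [-0.0003  0.0015 -0.0013] F [-0.5 -0.1 -3.3] T [0.19 0.54 0.02] j [-0.72  0.39  1.93  0.56  0.38  0.69] w 37.1
```

Emit:
{"api": "apply_moves", "payload": {
  "delta_pos": [
    [0, 0, 0.6],
    [0, 0, 0.6],
    [0, 0, 0.5],
    [0, 0, 0]
  ],
  "turn": [
    [0, 0, 0],
    [0, 0, 0],
    [0, 0, 0],
    [0, 0, 0]
  ],
  "gripper": [0.7, 0.7, 0.7, 0.7]
}}

```text
t: 10.5
eef_pos: [0.4887, -0.2083, 0.0941]
eef_rot: [0.041, 0.954, -0.152, 0.255]
wrist_force: [-17.9, 4.4, 19.2]
gripper_width: 0.0375
finger_force: 40.0
```

```bash
python3 plan.py 489.7 -208.3 94.3 -18.1 30
```

```text
t 10.5 pos [ 488.7 -208.3   94.1] dworld [ 1.  -0.   0.2] tool [ 0.9 -0.3  0.3] in target axes [ 0.9 -0.3  0.3] turn [ 0.0003  0.0003 -0.0009] F [-17.9   4.4  19.2] T [ 0.13  1.24 -0.2 ] j [-0.72  0.39  1.94  0.56  0.38  0.69] w 37.5
```

Emit:
{"api": "apply_moves", "payload": {
  "delta_pos": [
    [0, 0, -0.4],
    [0, 0, -0.3],
    [0, 0, 0],
    [0, 0, 0],
    [0, 0, 0],
    [0, 0, 0],
    [0, 0, -8],
    [0, 0, -25],
    [0, 0, -40],
    [0, 0, -40],
    [0, 0, -10],
    [0, 0, 0]
  ],
  "turn": [
    [0, 0, 0],
    [0, 0, 0],
    [0, 0, 0],
    [0, 0, 0],
    [0, 0, 0],
    [0, 0, 0],
    [0, 0, 0],
    [0, 0, 0],
    [0, 0, 0],
    [0, 0, 0],
    [0, 0, 0],
    [0, 0, 0]
  ],
  "gripper": [0.7, 0.7, 0.7, 0.4, 0.3, 0.2, 0.15, 0.15, 0.15, 0.15, 0.15, 0.15]
}}

```text
t: 11.7
eef_pos: [0.4307, -0.1897, 0.2014]
eef_rot: [0.041, 0.954, -0.153, 0.256]
wrist_force: [0.9, 0.3, -0.7]
gripper_width: 0.0744
finger_force: 0.0
```

```bash
cat > placed.py <<'E'
import sys
from h import *
# check can in cradle: O, size L,W,H
Ox,Oy,Oz,H=map(float,sys.argv[1:5]); tag=sys.argv[5]
y=np.radians(-18.1);t=np.radians(30);cx=np.array([np.cos(y),np.sin(y)])
X=np.r_[cx*np.cos(t),np.sin(t)];N=np.r_[-cx*np.sin(t),np.cos(t)];Y=np.cross(N,X)
p,d=capture("top"); C=cloud("top",d); L=((C-np.array([Ox,Oy,Oz])/1000)@np.c_[X,Y,N])*1000
m=(d>0)&(abs(L[...,0])<75)&(abs(L[...,1])<50)&(abs(L[...,2]-H)<8)
r=cv2.minAreaRect(L[m][:,:2].astype(np.float32)); q=L[m]; k=np.linalg.lstsq(np.c_[q[:,:2],np.ones(len(q))],q[:,2],rcond=None)[0]
print("rim",m.sum(),[np.round(a,1) for a in r],"z",np.median(q[:,2]).round(1),"tilt err deg",np.degrees(k[:2]).round(1))
cv2.imwrite(f"pics/{tag}.png",cv2.resize(p[120:260,260:440],(771,600)))
E
python3 placed.py 519.5 -218 72 60 p_small;python3 plan.py 442 -193 250 9.9 0
```

```text
rim 163 [array([-16.8,   1.1]), array([81.7, 38.9]), np.float64(0.2)] z 59.1 tilt err deg [ 1.  -0.5]
t 11.75 pos [ 430.8 -189.6  200.1] dworld [11.2 -3.4 49.9] tool [ 35.   -0.3 -37.4] in target axes [ 10.4   5.2 -49.9] turn [ 0.1276 -0.5124 -0.479 ] F [-0.8  0.   0.2] T [ 0.08  0.23 -0.03] j [-0.8   0.11  1.92  0.38  0.68  0.85] w 74.8
```

View pics/p_small.png

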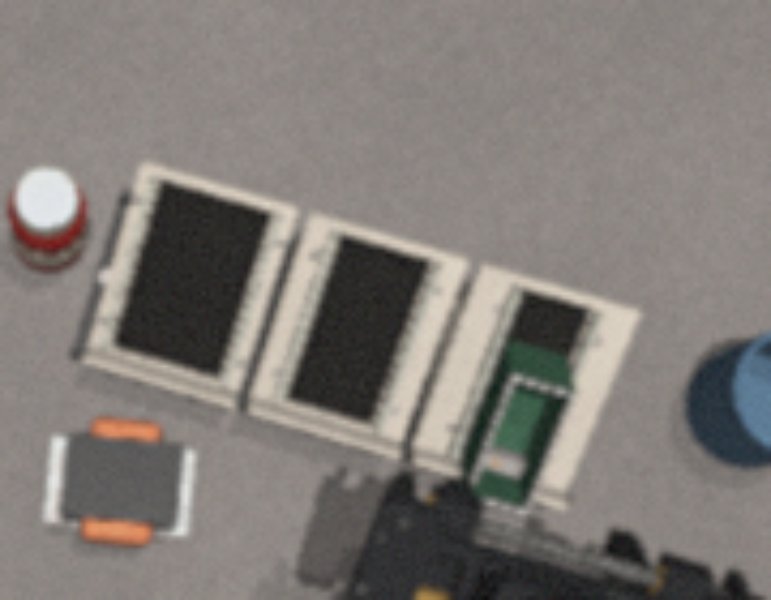

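Emit:
{"api": "apply_moves", "payload": {
  "delta_pos": [
    [0, 0, -30],
    [0, 0, -25],
    [0, 0, 0],
    [0, 0, 0],
    [0, 0, 0],
    [0, 0, 0],
    [0, 0, 0],
    [0, 0, 0],
    [0, 0, 0],
    [0, 0, 0],
    [0, 0, 0],
    [0, 0, 0]
  ],
  "turn": [
    [0, 0, 0],
    [0, 0, 0],
    [0, -0.13, 0],
    [0, -0.13, 0],
    [0, -0.13, 0],
    [0, -0.134, 0],
    [0, 0, -0.12],
    [0, 0, -0.12],
    [0, 0, -0.12],
    [0, 0, -0.13],
    [0, 0, 0],
    [0, 0, 0]
  ],
  "gripper": [0, 0, 0, 0, 0, 0, 0, 0, 0, 0, 0, 0]
}}

```text
t: 12.95
eef_pos: [0.405, -0.181, 0.2465]
eef_rot: [-0.002, 0.996, 0.085, -0.001]
wrist_force: [0.3, 1.1, 0.2]
gripper_width: 0.0881
finger_force: 0.0
```

```bash
python3 plan.py 498.6 321 230 10 0
```

```text
t 12.95 pos [ 405.  -181.   246.5] dworld [ 93.6 502.  -16.5] tool [ 177.2 -478.8   17.8] in target axes [ 179.3 -478.1   16.5] turn [-0.0037  0.0025 -0.0044] F [0.3 1.1 0.2] T [ 0.01  0.05 -0.02] j [-0.69  0.19  1.55  0.    1.4   0.71] w 88.1
```

Emit:
{"api": "apply_moves", "payload": {
  "delta_pos": [
    [10, -20, 0],
    [15, -40, 0],
    [15, -40, 0],
    [15, -40, 0],
    [15, -40, 0],
    [15, -40, 0],
    [15, -40, 0],
    [15, -40, 0],
    [15, -40, 0],
    [15, -40, 0],
    [15, -40, 0],
    [15, -40, 0]
  ],
  "turn": [
    [-0.004, 0.002, -0.004],
    [0, 0, 0],
    [0, 0, 0],
    [0, 0, 0],
    [0, 0, 0],
    [0, 0, 0],
    [0, 0, 0],
    [0, 0, 0],
    [0, 0, 0],
    [0, 0, 0],
    [0, 0, 0],
    [0, 0, 0]
  ],
  "gripper": [0, 0, 0, 0, 0, 0, 0, 0, 0, 0, 0, 0]
}}

```text
t: 14.15
eef_pos: [0.4962, 0.3047, 0.246]
eef_rot: [0.001, 0.996, 0.087, -0.0]
wrist_force: [0.2, -1.4, -0.2]
gripper_width: 0.0884
finger_force: 0.0
```

Emit:
{"api": "apply_moves", "payload": {
  "delta_pos": [
    [4, -19, 0],
    [0, 0, 30],
    [0, 0, 40],
    [0, 0, 40],
    [0, 0, 20],
    [0, 0, 0],
    [0, 0, 0],
    [0, 0, 0]
  ],
  "turn": [
    [0, 0, 0],
    [0, 0, 0],
    [0, 0, 0],
    [0, 0, 0],
    [0, 0, 0],
    [0, 0, 0],
    [0, 0, 0],
    [0, 0, 0]
  ],
  "gripper": [0, 0, 0, 0, 0, 0, 0, 0]
}}

```text
t: 14.95
eef_pos: [0.4976, 0.3221, 0.1182]
eef_rot: [0.001, 0.996, 0.088, 0.002]
wrist_force: [0.4, -0.7, -0.2]
gripper_width: 0.0883
finger_force: 0.0
```

```bash
python3 plan.py 498.6 321 83 10 0
```

```text
t 14.95 pos [497.6 322.1 118.2] dworld [  1.   -1.1 -35.2] tool [ 0.7  1.2 35.2] in target axes [ 0.8  1.3 35.2] turn [ 0.0016 -0.0033  0.0018] F [ 0.4 -0.7 -0.2] T [0.05 0.02 0.02] j [ 0.38  0.56  1.36 -0.    1.22  1.77] w 88.3
```

Emit:
{"api": "apply_moves", "payload": {
  "delta_pos": [
    [0.8, 1.2, 15],
    [0, 0, 12],
    [0, 0, 8],
    [0, 0, 0],
    [0, 0, 0],
    [0, 0, 0]
  ],
  "turn": [
    [0.001, -0.003, 0.002],
    [0, 0, 0],
    [0, 0, 0],
    [0, 0, 0],
    [0, 0, 0],
    [0, 0, 0]
  ],
  "gripper": [0, 0, 0, 0, 0, 0]
}}

```text
t: 15.55
eef_pos: [0.498, 0.3208, 0.0825]
eef_rot: [0.001, 0.996, 0.087, -0.001]
wrist_force: [-0.8, 0.5, -0.3]
gripper_width: 0.0882
finger_force: 0.0
```

```bash
python3 plan.py 498.6 321 83 10 0
```

```text
t 15.55 pos [498.  320.8  82.5] dworld [0.6 0.2 0.5] tool [ 0.6 -0.1 -0.5] in target axes [ 0.6 -0.1 -0.5] turn [0.001  0.0013 0.0006] F [-0.8  0.5 -0.3] T [ 0.02  0.04 -0.02] j [ 0.37  0.6   1.4  -0.    1.14  1.77] w 88.2
```

Emit:
{"api": "apply_moves", "payload": {
  "delta_pos": [
    [0.6, 0, -0.5],
    [0, 0, 0],
    [0, 0, 0],
    [0, 0, 0],
    [0, 0, 0],
    [0, 0, 0],
    [0, 0, 0],
    [0, 0, 0],
    [0, 0, 0]
  ],
  "turn": [
    [0, 0, 0],
    [0, 0, 0],
    [0, 0, 0],
    [0, 0, 0],
    [0, 0, 0],
    [0, 0, 0],
    [0, 0, 0],
    [0, 0, 0],
    [0, 0, 0]
  ],
  "gripper": [0.15, 0.3, 0.37, 0.4, 0.45, 0.55, 0.55, 0.55, 0.55],
  "squeeze": 45
}}

```text
t: 16.45
eef_pos: [0.4984, 0.3207, 0.0824]
eef_rot: [0.001, 0.996, 0.087, -0.001]
wrist_force: [-0.4, -2.1, 0.8]
gripper_width: 0.0516
finger_force: 45.0
```

```bash
python3 plan.py 498.6 321 83 10 0
```

```text
t 16.45 pos [498.4 320.7  82.4] dworld [0.2 0.3 0.6] tool [ 0.3 -0.3 -0.6] in target axes [ 0.3 -0.3 -0.6] turn [0.0014 0.0023 0.0006] F [-0.4 -2.1  0.8] T [-0.23  0.04  0.04] j [ 0.37  0.6   1.39 -0.    1.14  1.77] w 51.6
```

Emit:
{"api": "apply_moves", "payload": {
  "delta_pos": [
    [0, 0, -2],
    [0, 0, -3],
    [0, 0, -4],
    [0, 0, -5],
    [0, 0, -5],
    [0, 0, -5],
    [0, 0, -5],
    [0, 0, -5],
    [0, 0, -5],
    [0, 0, -6],
    [0, 0, -8],
    [0, 0, -7]
  ],
  "turn": [
    [0, 0, 0],
    [0, 0, 0],
    [0, 0, 0],
    [0, 0, 0],
    [0, 0, 0],
    [0, 0, 0],
    [0, 0, 0],
    [0, 0, 0],
    [0, 0, 0],
    [0, 0, 0],
    [0, 0, 0],
    [0, 0, 0]
  ],
  "gripper": [0.55, 0.55, 0.55, 0.55, 0.55, 0.55, 0.55, 0.55, 0.55, 0.55, 0.55, 0.55]
}}

```text
t: 17.65
eef_pos: [0.4989, 0.321, 0.1437]
eef_rot: [0.0, 0.996, 0.087, -0.0]
wrist_force: [0.3, 0.5, -5.7]
gripper_width: 0.0515
finger_force: 45.0
```

```bash
python3 plan.py 498.6 321 250 10 0;python3 nest.py '[("large",.07,.088)]'
```

```text
t 17.65 pos [498.9 321.  143.7] dworld [ -0.3  -0.  106.3] tool [-3.000e-01  1.000e-01 -1.063e+02] in target axes [  -0.3   -0.  -106.3] turn [0.0008 0.0006 0.0006] F [ 0.3  0.5 -5.7] T [-0.01  0.02  0.01] j [ 0.37  0.54  1.32 -0.    1.28  1.77] w 51.5
large 51 0.0779 [array([473.4, 293.8]), array([45.1, 21.8]), np.float64(9.8)]
```

Emit:
{"api": "apply_moves", "payload": {
  "delta_pos": [
    [0, 0, -25],
    [0, 0, -45],
    [0, 0, -40],
    [-3, 15, 0],
    [-6, 30, 0],
    [-9, 40, 0],
    [-10, 40, 0],
    [-10, 40, 0],
    [-10, 40, 0],
    [-10, 40, 0],
    [-10, 40, 0],
    [-10, 40, 0]
  ],
  "turn": [
    [0, 0, 0],
    [0, 0, 0],
    [0, 0, 0],
    [0, 0, 0],
    [0, 0, 0],
    [0, 0, 0],
    [0, 0, 0],
    [0, 0, 0],
    [0, 0, 0],
    [0, 0, 0],
    [0, 0, 0],
    [0, 0, 0]
  ],
  "gripper": [0.55, 0.55, 0.55, 0.55, 0.55, 0.55, 0.55, 0.55, 0.55, 0.55, 0.55, 0.55]
}}

```text
t: 18.9
eef_pos: [0.4774, -0.0144, 0.252]
eef_rot: [0.001, 0.996, 0.087, -0.002]
wrist_force: [1.3, -0.9, -4.9]
gripper_width: 0.052
finger_force: 45.0
```

Emit:
{"api": "apply_moves", "payload": {
  "delta_pos": [
    [-10, 40, 0],
    [-9, 30, 0],
    [0, 10, 0],
    [0, 0, 0],
    [0, 0, 0],
    [0, 0, 0],
    [0, 0, 0],
    [0, 0, 0],
    [0, 0, 0]
  ],
  "turn": [
    [0, 0, 0],
    [0, 0, 0],
    [0, 0, 0],
    [0, 0, 0.12],
    [0, 0, 0.12],
    [0, 0, 0.12],
    [0, 0, 0.13],
    [0, 0, 0],
    [0, 0, 0]
  ],
  "gripper": [0.55, 0.55, 0.55, 0.55, 0.55, 0.55, 0.55, 0.55, 0.55]
}}

```text
t: 19.8
eef_pos: [0.4735, -0.0944, 0.2526]
eef_rot: [0.001, 0.988, -0.155, -0.001]
wrist_force: [1.0, -0.2, -4.9]
gripper_width: 0.0515
finger_force: 45.0
```

```bash
python3 plan.py 475.3 -94.5 192 -18.1 30; python3 nest.py '[("large",.07,.088)]'
```

```text
t 19.8 pos [473.5 -94.4 252.6] dworld [  1.8  -0.1 -60.6] tool [ 1.9 -0.6 60.6] in target axes [-28.8  -0.4  53.4] turn [0.0007 0.5259 0.005 ] F [ 1.  -0.2 -4.9] T [ 0.13  0.01 -0.09] j [-0.44  0.25  1.45 -0.    1.44  1.44] w 51.5
large 292 0.0775 [array([498.5, 320.7]), array([104.3,  66.9]), np.float64(10.1)]
```

Emit:
{"api": "apply_moves", "payload": {
  "delta_pos": [
    [0, 0, 0],
    [0, 0, 0],
    [0, 0, 0],
    [0, 0, 0],
    [0, 0, 0],
    [0, 0, 0],
    [-15, 0, 27],
    [-14, 0, 26],
    [0, 0, 0],
    [0, 0, 0]
  ],
  "turn": [
    [0, 0.08, 0.002],
    [0, 0.11, 0.001],
    [0, 0.115, 0.001],
    [0, 0.11, 0.001],
    [0, 0.11, 0],
    [0, 0, 0],
    [0, 0, 0],
    [0, 0, 0],
    [0, 0, 0],
    [0, 0, 0]
  ],
  "gripper": [0.55, 0.55, 0.55, 0.55, 0.55, 0.55, 0.55, 0.55, 0.55, 0.55]
}}

```text
t: 20.85
eef_pos: [0.4757, -0.0954, 0.1932]
eef_rot: [0.042, 0.954, -0.153, 0.255]
wrist_force: [0.4, -0.2, -4.9]
gripper_width: 0.0512
finger_force: 45.0
```

```bash
python3 plan.py 522.8 -110 105.4 -18.1 30
```

```text
t 20.85 pos [475.7 -95.4 193.2] dworld [ 47.1 -14.6 -87.8] tool [ -1.   -1.1 100.7] in target axes [ -1.2  -0.8 100.7] turn [ 0.0028  0.0016 -0.0019] F [ 0.4 -0.2 -4.9] T [0.27 0.64 0.06] j [-0.49  0.14  1.9   0.15  0.59  1.3 ] w 51.2
```

Emit:
{"api": "apply_moves", "payload": {
  "delta_pos": [
    [-1, -1, 25],
    [0, 0, 30],
    [0, 0, 25],
    [0, 0, 13],
    [0, 0, 0],
    [0, 0, 0]
  ],
  "turn": [
    [0.003, 0.001, -0.002],
    [0, 0, 0],
    [0, 0, 0],
    [0, 0, 0],
    [0, 0, 0],
    [0, 0, 0]
  ],
  "gripper": [0.55, 0.55, 0.55, 0.55, 0.55, 0.55]
}}

```text
t: 21.45
eef_pos: [0.5196, -0.1088, 0.113]
eef_rot: [0.041, 0.954, -0.152, 0.257]
wrist_force: [-0.9, 0.2, -5.4]
gripper_width: 0.0514
finger_force: 45.0
```

```bash
python3 plan.py 522.8 -110 105.4 -18.1 30
```

```text
t 21.45 pos [ 519.6 -108.8  113. ] dworld [ 3.2 -1.2 -7.6] tool [-0.8  0.2  8.3] in target axes [-0.8  0.2  8.3] turn [-0.     -0.0026 -0.0001] F [-0.9  0.2 -5.4] T [ 0.26  0.66 -0.06] j [-0.47  0.35  1.91  0.22  0.36  1.24] w 51.4
```

Emit:
{"api": "apply_moves", "payload": {
  "delta_pos": [
    [-0.5, 0, 4],
    [0, 0, 3],
    [0, 0, 0.7],
    [0, 0, 0.6],
    [0, 0, 0]
  ],
  "turn": [
    [0, -0.002, 0],
    [0, 0, 0],
    [0, 0, 0],
    [0, 0, 0],
    [0, 0, 0]
  ],
  "gripper": [0.55, 0.55, 0.55, 0.55, 0.55]
}}

```text
t: 21.95
eef_pos: [0.5222, -0.1096, 0.1055]
eef_rot: [0.041, 0.954, -0.152, 0.256]
wrist_force: [-8.6, 2.9, 9.2]
gripper_width: 0.0516
finger_force: 45.0
```

```bash
python3 plan.py 522.8 -110 105.4 -18.1 30
```

```text
t 21.95 pos [ 522.2 -109.6  105.5] dworld [ 0.6 -0.4 -0.1] tool [0.5 0.2 0.5] in target axes [0.5 0.2 0.5] turn [ 0.0003 -0.0011 -0.0003] F [-8.6  2.9  9.2] T [ 0.02  1.01 -0.22] j [-0.46  0.37  1.92  0.22  0.34  1.23] w 51.6
```

Emit:
{"api": "apply_moves", "payload": {
  "delta_pos": [
    [0, 0, -0.3],
    [0, 0, 0],
    [0, 0, 0],
    [0, 0, 0],
    [0, 0, 0],
    [0, 0, -8],
    [0, 0, -25],
    [0, 0, -40],
    [0, 0, -40],
    [0, 0, -30],
    [0, 0, 0],
    [0, 0, 0]
  ],
  "turn": [
    [0, 0, 0],
    [0, 0, 0],
    [0, 0, 0],
    [0, 0, 0],
    [0, 0, 0],
    [0, 0, 0],
    [0, 0, 0],
    [0, 0, 0],
    [0, 0, 0],
    [0, 0, 0],
    [0, 0, 0],
    [0, 0, 0]
  ],
  "gripper": [0.55, 0.55, 0.35, 0.2, 0.15, 0.1, 0.1, 0.1, 0.1, 0.1, 0.1, 0.1]
}}

```text
t: 23.15
eef_pos: [0.4542, -0.0874, 0.2286]
eef_rot: [0.041, 0.954, -0.152, 0.256]
wrist_force: [-0.4, 0.9, -0.5]
gripper_width: 0.0795
finger_force: 0.0
```

```bash
python3 placed.py 552.1 -119.6 72 70 p_mid;python3 placed.py 519.5 -218 72 60 p_small2;python3 plan.py 498.5 320.8 240 10 0
```

```text
rim 244 [array([-10.7,   1.1]), array([92.9, 52.6]), np.float64(0.2)] z 68.3 tilt err deg [ 0.1 -0.4]
rim 171 [array([-17. ,   0.9]), array([81.9, 38.2]), np.float64(0.3)] z 59.3 tilt err deg [ 0.5 -0.8]
t 23.25 pos [454.3 -87.4 227.3] dworld [ 44.2 408.2  12.7] tool [ -67.6 -401.7  -53.2] in target axes [ 114.5 -394.3  -12.7] turn [ 0.1273 -0.5102 -0.4802] F [0.2 0.  0.1] T [ 0.17  0.23 -0.09] j [-0.5   0.05  1.89  0.14  0.69  1.31] w 78.9
```

View pics/p_mid.png

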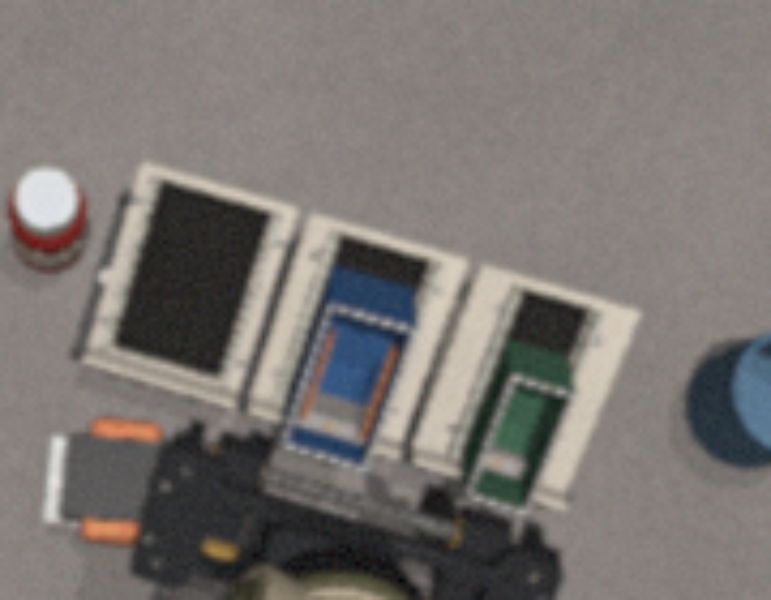

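Emit:
{"api": "apply_moves", "payload": {
  "delta_pos": [
    [0, 0, -20],
    [0, 0, 0],
    [0, 0, 0],
    [0, 0, 0],
    [0, 0, 0],
    [0, 0, 0],
    [0, 0, 0],
    [0, 0, 0],
    [0, 0, 0],
    [0, 0, 0],
    [0, 0, 0]
  ],
  "turn": [
    [0, 0, 0],
    [0, -0.13, 0],
    [0, -0.13, 0],
    [0, -0.13, 0],
    [0, -0.134, 0],
    [0, 0, -0.12],
    [0, 0, -0.12],
    [0, 0, -0.12],
    [0, 0, -0.13],
    [0, 0, 0],
    [0, 0, 0]
  ],
  "gripper": [0, 0, 0, 0, 0, 0, 0, 0, 0, 0, 0]
}}

```text
t: 24.35
eef_pos: [0.445, -0.0844, 0.2447]
eef_rot: [-0.001, 0.996, 0.085, -0.001]
wrist_force: [-0.9, 0.1, -0.7]
gripper_width: 0.0885
finger_force: 0.0
```

```bash
python3 plan.py 498.5 320.8 240 10 0
```

```text
t 24.35 pos [445.  -84.4 244.7] dworld [ 53.5 405.2  -4.7] tool [ 121.3 -390.2    5.2] in target axes [ 123.1 -389.7    4.7] turn [-0.0021  0.0027 -0.0045] F [-0.9  0.1 -0.7] T [0.05 0.02 0.03] j [-0.45  0.21  1.54  0.    1.4   0.95] w 88.5
```

Emit:
{"api": "apply_moves", "payload": {
  "delta_pos": [
    [6, -20, 0],
    [11, -37, 0],
    [11, -37, 0],
    [11, -37, 0],
    [12, -37, 0],
    [12, -37, 0],
    [12, -37, 0],
    [12, -37, 0],
    [12, -37, 0],
    [12, -37, 0],
    [12, -37, 0]
  ],
  "turn": [
    [-0.002, 0.002, -0.004],
    [0, 0, 0],
    [0, 0, 0],
    [0, 0, 0],
    [0, 0, 0],
    [0, 0, 0],
    [0, 0, 0],
    [0, 0, 0],
    [0, 0, 0],
    [0, 0, 0],
    [0, 0, 0]
  ],
  "gripper": [0, 0, 0, 0, 0, 0, 0, 0, 0, 0, 0]
}}

```text
t: 25.45
eef_pos: [0.4972, 0.323, 0.2447]
eef_rot: [0.001, 0.996, 0.087, 0.0]
wrist_force: [0.7, -0.1, 0.3]
gripper_width: 0.0881
finger_force: 0.0
```

Emit:
{"api": "apply_moves", "payload": {
  "delta_pos": [
    [0, 0, 20],
    [0, 0, 40],
    [0, 0, 40],
    [0, 0, 30],
    [0, 0, 20],
    [0, 0, 0],
    [0, 0, 0],
    [0, 0, 0]
  ],
  "turn": [
    [0, 0, 0],
    [0, 0, 0],
    [0, 0, 0],
    [0, 0, 0],
    [0, 0, 0],
    [0, 0, 0],
    [0, 0, 0],
    [0, 0, 0]
  ],
  "gripper": [0, 0, 0, 0, 0, 0, 0, 0]
}}

```text
t: 26.25
eef_pos: [0.498, 0.3214, 0.0967]
eef_rot: [0.0, 0.996, 0.088, 0.002]
wrist_force: [-0.3, -0.2, 0.4]
gripper_width: 0.0882
finger_force: 0.0
```

```bash
python3 plan.py 498.5 320.8 54 10 0
python3 - <<'E'
from h import *
a,_=capture("side"); b,_=capture("top")
cv2.imwrite("pics/a2.png",np.hstack([cv2.resize(a[60:260,140:340],(400,400)),cv2.resize(b[150:310,100:260],(400,400))]))
E
```

```text
t 26.25 pos [498.  321.4  96.7] dworld [  0.5  -0.6 -42.7] tool [ 0.3  0.7 42.7] in target axes [ 0.4  0.7 42.7] turn [ 0.0006 -0.0031  0.0021] F [-0.3 -0.2  0.4] T [ 0.   -0.05 -0.01] j [ 0.37  0.59  1.38 -0.    1.17  1.77] w 88.2
```

View pics/a2.png

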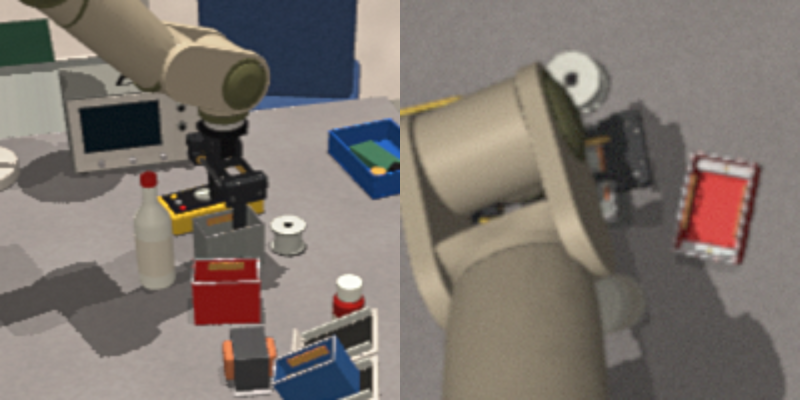

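Emit:
{"api": "apply_moves", "payload": {
  "delta_pos": [
    [0.3, 0.7, 18],
    [0, 0, 15],
    [0, 0, 11],
    [0, 0, 0],
    [0, 0, 0],
    [0, 0, 0]
  ],
  "turn": [
    [0, -0.003, 0.002],
    [0, 0, 0],
    [0, 0, 0],
    [0, 0, 0],
    [0, 0, 0],
    [0, 0, 0]
  ],
  "gripper": [0, 0, 0, 0, 0, 0]
}}

```text
t: 26.95
eef_pos: [0.4981, 0.3206, 0.0523]
eef_rot: [0.0, 0.996, 0.088, -0.0]
wrist_force: [-0.3, -0.5, -0.0]
gripper_width: 0.0883
finger_force: 0.0
```

```bash
python3 plan.py 498.5 320.8 53 10 0
```

```text
t 26.95 pos [498.1 320.6  52.3] dworld [0.4 0.2 0.7] tool [ 0.4 -0.1 -0.7] in target axes [ 0.4 -0.1 -0.7] turn [0.0007 0.0006 0.0008] F [-0.3 -0.5 -0. ] T [-0.    0.01  0.03] j [ 0.37  0.64  1.43 -0.    1.07  1.77] w 88.3
```

Emit:
{"api": "apply_moves", "payload": {
  "delta_pos": [
    [0.4, 0, 0],
    [0, 0, 0],
    [0, 0, 0],
    [0, 0, 0],
    [0, 0, 0],
    [0, 0, 0],
    [0, 0, 0],
    [0, 0, 0]
  ],
  "turn": [
    [0, 0, 0],
    [0, 0, 0],
    [0, 0, 0],
    [0, 0, 0],
    [0, 0, 0],
    [0, 0, 0],
    [0, 0, 0],
    [0, 0, 0]
  ],
  "gripper": [0.12, 0.2, 0.24, 0.28, 0.35, 0.4, 0.4, 0.4],
  "squeeze": 55
}}

```text
t: 27.75
eef_pos: [0.4982, 0.3203, 0.0516]
eef_rot: [0.001, 0.996, 0.088, -0.001]
wrist_force: [0.0, -3.4, 5.1]
gripper_width: 0.0655
finger_force: 55.0
```

```bash
python3 plan.py 498.5 320.8 53 10 0
```

```text
t 27.75 pos [498.2 320.3  51.6] dworld [0.3 0.5 1.4] tool [ 0.4 -0.5 -1.4] in target axes [ 0.4 -0.5 -1.4] turn [0.0015 0.0019 0.0009] F [ 0.  -3.4  5.1] T [-0.63  0.05  0.07] j [ 0.37  0.64  1.43 -0.    1.07  1.77] w 65.5
```

Emit:
{"api": "apply_moves", "payload": {
  "delta_pos": [
    [0, 0, -5],
    [0, 0, -20],
    [0, 0, -40],
    [0, 0, -45],
    [0, 0, -45],
    [0, 0, -40],
    [0, 0, -15],
    [0, 15, 0],
    [-5, 30, 0],
    [-5, 35, 0],
    [-6, 40, 0],
    [-6, 40, 0]
  ],
  "turn": [
    [0, 0, 0],
    [0, 0, 0],
    [0, 0, 0],
    [0, 0, 0],
    [0, 0, 0],
    [0, 0, 0],
    [0, 0, 0],
    [0, 0, 0],
    [0, 0, 0],
    [0, 0, 0],
    [0, 0, 0],
    [0, 0, 0]
  ],
  "gripper": [0.4, 0.4, 0.4, 0.4, 0.4, 0.4, 0.4, 0.4, 0.4, 0.4, 0.4, 0.4]
}}

```text
t: 28.95
eef_pos: [0.5035, 0.1576, 0.2593]
eef_rot: [0.0, 0.996, 0.088, -0.003]
wrist_force: [0.3, -0.2, -8.6]
gripper_width: 0.0655
finger_force: 55.0
```

Emit:
{"api": "apply_moves", "payload": {
  "delta_pos": [
    [-6, 40, 0],
    [-6, 40, 0],
    [-5, 35, 0],
    [-3, 25, 0],
    [0, 14, 0],
    [0, 0, 0],
    [0, 0, 0],
    [0, 0, 0],
    [0, 0, 0],
    [0, 0, 0],
    [0, 0, 0]
  ],
  "turn": [
    [0, 0, 0],
    [0, 0, 0],
    [0, 0, 0],
    [0, 0, 0],
    [0, 0, 0],
    [0, 0, 0.12],
    [0, 0, 0.12],
    [0, 0, 0.12],
    [0, 0, 0.13],
    [0, 0, 0],
    [0, 0, 0]
  ],
  "gripper": [0.4, 0.4, 0.4, 0.4, 0.4, 0.4, 0.4, 0.4, 0.4, 0.4, 0.4]
}}

```text
t: 30.05
eef_pos: [0.5116, 0.0046, 0.2609]
eef_rot: [0.001, 0.988, -0.155, -0.002]
wrist_force: [0.1, 0.3, -9.2]
gripper_width: 0.0655
finger_force: 55.0
```

```bash
python3 plan.py 511.4 3.1 197 -18.1 30
```

```text
t 30.05 pos [511.6   4.6 260.9] dworld [ -0.2  -1.5 -63.9] tool [ 0.5  1.3 63.9] in target axes [-31.7   1.4  55.5] turn [5.00e-04 5.27e-01 5.50e-03] F [ 0.1  0.3 -9.2] T [0.07 0.   0.  ] j [-0.22  0.3   1.36 -0.    1.49  1.66] w 65.5
```

Emit:
{"api": "apply_moves", "payload": {
  "delta_pos": [
    [0, 0, 0],
    [0, 0, 0],
    [0, 0, 0],
    [0, 0, 0],
    [0, 0, 0],
    [0, 0, 0],
    [-16, 1, 28],
    [-16, 0, 27],
    [0, 0, 0],
    [0, 0, 0]
  ],
  "turn": [
    [0, 0.08, 0.002],
    [0, 0.11, 0.002],
    [0, 0.115, 0.001],
    [0, 0.11, 0],
    [0, 0.11, 0],
    [0, 0, 0],
    [0, 0, 0],
    [0, 0, 0],
    [0, 0, 0],
    [0, 0, 0]
  ],
  "gripper": [0.4, 0.4, 0.4, 0.4, 0.4, 0.4, 0.4, 0.4, 0.4, 0.4],
  "squeeze": 60
}}

```text
t: 31.05
eef_pos: [0.5121, 0.0031, 0.1987]
eef_rot: [0.042, 0.954, -0.153, 0.255]
wrist_force: [0.1, 0.2, -7.6]
gripper_width: 0.0654
finger_force: 60.0
```

```bash
python3 plan.py 556.6 -11.7 114.7 -18.1 30
```

```text
t 31.05 pos [512.1   3.1 198.7] dworld [ 44.5 -14.8 -84. ] tool [-1.2 -0.1 96.2] in target axes [-1.4  0.2 96.2] turn [ 0.0033  0.0018 -0.0017] F [ 0.1  0.2 -7.6] T [0.37 0.94 0.01] j [-0.19  0.19  1.81 -0.11  0.62  1.77] w 65.4
```

Emit:
{"api": "apply_moves", "payload": {
  "delta_pos": [
    [-1, 0, 22],
    [0, 0, 28],
    [0, 0, 24],
    [0, 0, 12],
    [0, 0, 0],
    [0, 0, 0]
  ],
  "turn": [
    [0.003, 0.001, -0.002],
    [0, 0, 0],
    [0, 0, 0],
    [0, 0, 0],
    [0, 0, 0],
    [0, 0, 0]
  ],
  "gripper": [0.4, 0.4, 0.4, 0.4, 0.4, 0.4]
}}

```text
t: 31.65
eef_pos: [0.552, -0.0099, 0.1246]
eef_rot: [0.041, 0.954, -0.152, 0.257]
wrist_force: [0.2, 0.2, -8.6]
gripper_width: 0.0654
finger_force: 60.0
```

```bash
python3 plan.py 556.6 -11.7 114.7 -18.1 30
```

```text
t 31.65 pos [552.   -9.9 124.6] dworld [ 4.6 -1.8 -9.9] tool [-0.7  0.3 11. ] in target axes [-0.6  0.3 11.1] turn [-0.0001 -0.0025 -0.0003] F [ 0.2  0.2 -8.6] T [0.42 1.02 0.04] j [-0.21  0.37  1.83 -0.13  0.42  1.79] w 65.4
```

Emit:
{"api": "apply_moves", "payload": {
  "delta_pos": [
    [-0.5, 0, 4],
    [0, 0, 3],
    [0, 0, 2],
    [0, 0, 0.8],
    [0, 0, 0.7],
    [0, 0, 0]
  ],
  "turn": [
    [0, -0.002, 0],
    [0, 0, 0],
    [0, 0, 0],
    [0, 0, 0],
    [0, 0, 0],
    [0, 0, 0]
  ],
  "gripper": [0.4, 0.4, 0.4, 0.4, 0.4, 0.4]
}}

```text
t: 32.25
eef_pos: [0.5556, -0.0111, 0.1145]
eef_rot: [0.041, 0.954, -0.152, 0.255]
wrist_force: [-6.8, 2.2, -1.0]
gripper_width: 0.0652
finger_force: 60.0
```

```bash
python3 plan.py 556.6 -11.7 114.7 -18.1 30
```

```text
t 32.25 pos [555.6 -11.1 114.5] dworld [ 1.  -0.6  0.2] tool [1.1 0.2 0.3] in target axes [1.1 0.2 0.3] turn [ 0.      0.0008 -0.0001] F [-6.8  2.2 -1. ] T [ 0.11  1.33 -0.2 ] j [-0.21  0.39  1.83 -0.14  0.4   1.79] w 65.2
```

Emit:
{"api": "apply_moves", "payload": {
  "delta_pos": [
    [0, 0, 0.3],
    [0, 0, 0],
    [0, 0, 0],
    [0, 0, 0],
    [0, 0, 0],
    [0, 0, -8],
    [0, 0, -25],
    [0, 0, -40],
    [0, 0, -40],
    [0, 0, -30],
    [0, 0, 0],
    [0, 0, 0]
  ],
  "turn": [
    [0, 0, 0],
    [0, 0, 0],
    [0, 0, 0],
    [0, 0, 0],
    [0, 0, 0],
    [0, 0, 0],
    [0, 0, 0],
    [0, 0, 0],
    [0, 0, 0],
    [0, 0, 0],
    [0, 0, 0],
    [0, 0, 0]
  ],
  "gripper": [0.4, 0.4, 0.2, 0.1, 0, 0, 0, 0, 0, 0, 0, 0]
}}

```text
t: 33.45
eef_pos: [0.4883, 0.0108, 0.238]
eef_rot: [0.041, 0.954, -0.152, 0.256]
wrist_force: [-0.2, 0.3, -0.3]
gripper_width: 0.0882
finger_force: 0.0
```

Emit:
{"api": "apply_moves", "payload": {
  "delta_pos": [
    [0, 0, -40],
    [0, 0, -40],
    [0, 0, 0],
    [0, 0, 0]
  ],
  "turn": [
    [0, 0, 0],
    [0, 0, 0],
    [0, 0, 0],
    [0, 0, 0]
  ],
  "gripper": [0, 0, 0, 0]
}}

```text
t: 33.85
eef_pos: [0.4506, 0.0231, 0.3059]
eef_rot: [0.041, 0.954, -0.152, 0.255]
wrist_force: [0.2, 0.2, -0.4]
gripper_width: 0.0882
finger_force: 0.0
```

```bash
python3 placed.py 584.4 -20.8 72 80 p_large;python3 placed.py 552.1 -119.6 72 70 p_mid2;python3 placed.py 519.5 -218 72 60 p_small3
python3 - <<'E'
from h import *
p,d=capture("top"); cv2.imwrite("pics/final.png",p); o=get_obs(); print(o["t"],o["eef_pos"],o["wrist_force"].round(1))
E
```

```text
rim 272 [array([-4.8,  1.2]), array([104.8,  65.9]), np.float64(0.1)] z 78.9 tilt err deg [ 0.  -0.1]
rim 238 [array([-10.7,   1.4]), array([52.3, 93.3]), np.float64(89.9)] z 69.1 tilt err deg [ 0.5 -0.3]
rim 172 [array([-16.8,   1. ]), array([38.5, 81. ]), np.float64(89.7)] z 59.2 tilt err deg [ 0.3 -0.2]
34.05 [0.45054036 0.0229906  0.30516062] [-0.3 -0.3  0.2]
```

View pics/final.png

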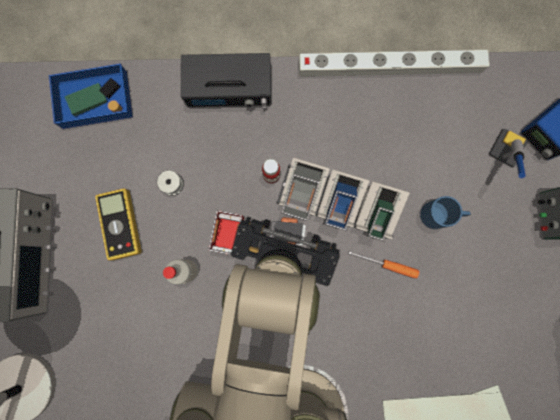

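The top view shows the large, middle and small cans flat in their own cradles at pixels (302,190), (343,200) and (383,212). The bystanders and the red look-alike have not moved.

```bash
python3 -c "
from rig import job_done; print(job_done())"
```

```text
the job is handed in; nothing more can be done
None
```

All three cans were drawn out from the inside out and each now sits flat in the cradle of its own size; the last image shows the other things where they were, and the job was handed in at about 34 s.

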